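# Light up and check the stuck top tray

## Robot

A 6-joint arm with a two-finger parallel gripper is mounted at the origin on the work surface. World frame = base frame: x ahead of the robot, y to its left, z up, the work surface at z = 0. Lengths are in m, angles in rad, forces in N, time in s.
With the tool pointing down it reaches from about 0.35 to 0.975 m from the base axis. Payload 4.9 kg.
Tool frame: the origin (TCP) lies between the finger pads; the fingertips stand 14 mm ahead of it and the grasp point (between the pads) lies 5 mm behind it (manip.finger_overhang is the distance from the TCP to the fingertips, in m); z points along the fingers, y is the line along which they close (so a half turn about z gives the same grasp; the last joint's range is limited). The gripper opens to 85 mm and grips with 20 to 120 N. Pads are 22 mm wide; open, the fingers measure 114 mm over their backs; the gripper's body (76 mm by 85 mm) begins 54 mm behind the grasp point. The pads swing forward as they close: fully open they stand 13 mm farther back than shut.
Start: joints at [1.18, 0.053, 1.613, -0, 1.476, -0.119], TCP at [0.168, 0.602, 0.207] pointing down, gripper open.
Joint ranges: [-3.01, 3.01], [-1.01, 2.22], [0.06, 2.58], [-1.02, 4.17], [0.09, 2.62], [-3.14, 3.14]. Speed limits (rad/s): [2.57, 2.57, 3.14, 3.14, 3.14, 3.14].

## Interface

Orientations are given as a unit quaternion [w, x, y, z].
In Python, from plant import manip, grab_frame gives the robot as it stands.
- The arm moves only by the tool servo_tool, never from a script. Its argument "deltas" is a list that holds one entry, the list of rows, each a list of 5 numbers: the opening in per cent of the stroke, from 0 (shut) to 100 (fully open), then the shift along the world's x, y, z in m, then the turn about the world's z in degrees. A call has exactly 8 rows; each row shifts and turns the commanded pose from where the row before left it; what a row does not reach is not made up. A row lasts 1/10 s, in which the tool goes at most 50 mm and 8.59 degrees, less where a joint would pass 70% of its speed; a pose out of reach is approached as far as the arm can. A call is refused whole if a number of a shift passes 0.05 or a number of a turn 8.59, either way. A call with a gripper value outside its range is refused whole. The fingers move at their own pace and stop on an object; the grip force is fixed at half the most. Time passes only in rows, so rows that do not move let the fingers close, or fill a call up. It gives the time, the measured TCP pose, the force, the opening and the grip force at its end, in the units of the state.
- manip.state(): the state, without advancing time (a new reading comes with each control period).
- grab_frame(name): name is "side" or "top"; returns a dict with "pixels" (400x640x3 uint8, red, green, blue), "z_map" (400x640 float32, m along the optical axis (not along the pixel's ray), 0 where there is no reading), "fx", "fy", "cx", "cy" (pixels), "rvec" (rotation vector, rad) and "tvec" (3), from world to camera coordinates, as OpenCV has them. Camera axes: x right, y down, z forward; pixel columns grow to the right and rows downward; lengths in m; the calibration is good to about 2 mm. A picture is of the moment at which its call begins.
- manip.job_done(): hands the job in; it is judged then, once.
The state is a dict: "time": time; "joint_pos": joint angles; "joint_vel": joint speeds; "joint_efforts": joint torques, N m; "tool_pos": TCP position; "tool_rot": TCP orientation; "contact_force": force on the tool from outside, world axes, zero at the start; "ft_torque": the same for the moment, N m; "gripper_width": opening from 0.0 (shut) to 1.0 (fully open); "grasp_force": force on a finger pad.
Only numpy, scipy, OpenCV 4.12 (cv2) and the standard library are available. Lean on these libraries where they do the work, as an engineer would, in place of code of your own. Each camera call takes 0.05 s, during which the arm holds its last target. There are 200 camera calls.

## Task

Plug the night-light fully home into the socket block so there is light to check the jewellery trays by. Then peel the top tray off the sticky stack by its knob, raising that corner first while the opposite corner still sits on the trays below; leave the lower trays standing on the table where they are, and the other things around too. Finish still holding the tray in the gripper, still and roughly level, with its middle over the plugged-in light and about a hand's breadth above it, touching nothing else.

Things in the scene. Friction and masses are not known exactly. Their poses are not given: they have to be found in the camera images.
- light: Loose grey plug-in night-light, 0.09 kg, standing on its plug foot. Origin: centre of the foot's underside, z up. Foot 40 (x) x 26 (y) mm, z 0 to 18 mm; housing 56 x 42 mm, z 18 to 50, its underside is the shoulder; round white lens 36 mm across to z = 70. Grip the housing across its 42 mm width, fingertips above z = 20 mm to clear the socket block. A half turn about z is equivalent.
- socket: Fixed grey socket block (hole floor black), 100 (x) x 90 (y) x 30 (z) mm, origin at the centre of its underside on the table, with one rectangular hole in the middle of its top.
- socket_hole0 (a point): Centre of the hole's mouth, in the block's top, 30 mm above the table; axes as the block's (z up). Hole 43 (x) x 29 (y) mm, 2 mm chamfer, 22 mm deep: the light's foot goes in with its x along this x (either way), 1.5 mm play each side, until the shoulder rests on the block; the light's origin is then 18 mm below this point.
- lower: Lower part of the stack: three wooden trays stuck together as one loose 1.5 kg block, 170 (x) x 120 (y) x 66 (z) mm, on the table; origin at the centre of its underside. In its top a well 160 x 110 mm, 10 mm deep, with four sprung rubber strips on the long sides, at x = +-52 mm, that grip the top tray's foot: 5 to 10 N in all against lifting, each letting go once the foot there is up 9 mm.
- tray: Top tray, wood, 0.14 kg, loose. Origin: centre of its foot's underside, z up; starts 57 mm above the lower part's origin, axes alike. Foot 148 (x) x 98 (y) mm, 9 mm high, sunk in the well; floor plate 170 x 120 mm, z 9 to 15 mm, on the stack's rim; rim wall 5 mm thick to z = 27 mm. A square wooden knob stands at its (-x, +y) corner, the near left one seen from the robot.
- tray_knob (a point): Centre of the knob's top. Upright square post 18 x 18 mm, sides along the tray's x and y, at x = -72, y = +47 mm, reaching up to z = 58 mm of the tray (31 mm above the rim wall). Can be gripped from above across either pair of sides; the fingertips must stay above the rim wall.
- tray_near (a point): Underside of the tray's floor plate at the knob's corner (x = -85, y = +60, z = 9 mm of the tray); 66 mm above the lower part's origin when seated.
- tray_far (a point): Underside of the tray's floor plate at the corner diagonally across from the knob (x = +85, y = -60, z = 9 mm of the tray); 66 mm above the lower part's origin when seated.
- dish: Bystander: loose white ceramic dish, 68 mm across, 22 mm high, near the robot; origin at the centre of its underside.
- case: Bystander: loose grey spectacle case 35 (x) x 100 (y) x 30 mm, near the robot; origin at the centre of its underside.
- jar: Bystander: loose small glass cream jar, 44 mm across, 45 mm high, behind the task's things; origin at the centre of its underside.
- clock: Bystander: loose white alarm clock 45 (x) x 85 (y) x 55 mm, behind the task's things; origin at the centre of its underside.
- mug: Bystander: loose blue mug, 76 mm across with a handle on its +y side, 85 mm high, back right; origin at the centre of its underside.

How it is judged:
By the outcome, as a careful person would: the job done as asked, in the order asked, and still so for the second after the job is handed in, while the arm keeps its last pose, push and grip.
It also fails if it takes over 69 s, if anything falls off the work surface, if the arm or the gripper's body presses on something with over 40 N, if the wrist force passes 120 N, or if a joint passes its speed limit or range.

## Working session

There is one attempt and no reset: what is moved stays moved. The work goes in short steps, Python scripts to look and compute and a tool call to move; the robot and the scene stay as the last step left them, time stands still between calls to the robot, and variables do not carry over. Pictures are saved under pics/ and viewed, at most 10 in all, crops included, and the job is handed in when it is done.

Besides the shell and the picture viewer there is one more tool, called after "Request:" in YAML: its name, and indented under it one key for each argument. servo_tool: Moves the arm, as the interface text tells. Its arguments: {"type":"object","properties":{"deltas":{"type":"array"}},"required":["deltas"]}

```bash
mkdir -p pics; cat > h.py <<'E'
import numpy as np, cv2
from plant import manip, grab_frame
def cam(n):
    f=grab_frame(n); R=cv2.Rodrigues(np.array(f['rvec'],float))[0]; t=np.array(f['tvec'],float).ravel()
    f['R'],f['t']=R,t; f['C']=-R.T@t
    z=f['z_map']; v,u=np.mgrid[:z.shape[0],:z.shape[1]]
    P=np.stack([(u-f['cx'])/f['fx']*z,(v-f['cy'])/f['fy']*z,z],-1)
    f['P']=(P-t)@R; f['P'][z==0]=np.nan
    return f
def ray(f,u,v,h):
    d=f['R'].T@np.array([(u-f['cx'])/f['fx'],(v-f['cy'])/f['fy'],1.]); return f['C']+d*(h-f['C'][2])/d[2]
def save(f,n): cv2.imwrite('pics/'+n,f['pixels'][:,:,::-1])
E
python3 - <<'E'
from h import *
s=manip.state();print(s)
for n in('top','side'):
    f=cam(n);save(f,n+'0.png');print(n,f['C'],f['fx'],f['R'][2])
E
```

```text
{'time': 0.0, 'joint_pos': array([ 1.18000822e+00,  5.33275484e-02,  1.61427305e+00, -3.01135463e-05,
        1.47599016e+00, -1.18987186e-01]), 'joint_vel': array([ 0.0002231 ,  0.00220749, -0.0009298 , -0.00122601, -0.00020491,
       -0.00105602]), 'joint_efforts': array([-2.16431697e-03, -3.93698859e+01, -3.70167696e+01, -2.57779102e-04,
        7.29837062e-03,  5.93816569e-07]), 'tool_pos': array([0.16753935, 0.60144123, 0.20619375]), 'tool_rot': array([-2.37394334e-04,  1.35481027e-01,  9.90779437e-01, -9.70553872e-04]), 'contact_force': array([-0.29725997, -0.345442  , -0.01928628]), 'ft_torque': array([0.00253216, 0.00049801, 0.0155011 ]), 'grasp_force': 0.0, 'gripper_width': 0.9971070857947897}
top [ 0.33997517 -0.05231561  1.25631856] 395.1829606504779 [ 0.16248226 -0.01272795 -0.98662937]
side [0.38837161 0.57893175 0.8695546 ] 404.48862404343026 [ 0.15833522 -0.61573192 -0.77188351]
```

View pics/top0.png

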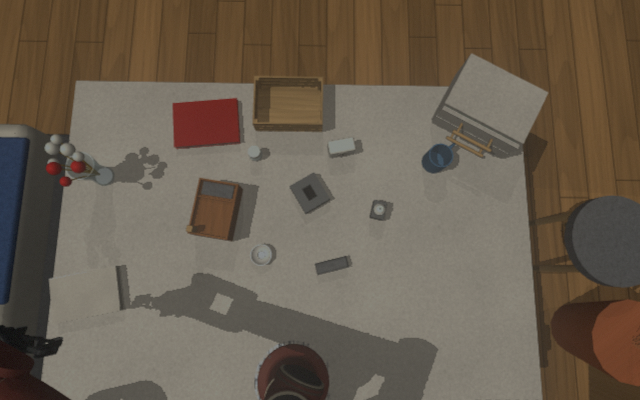

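View pics/side0.png

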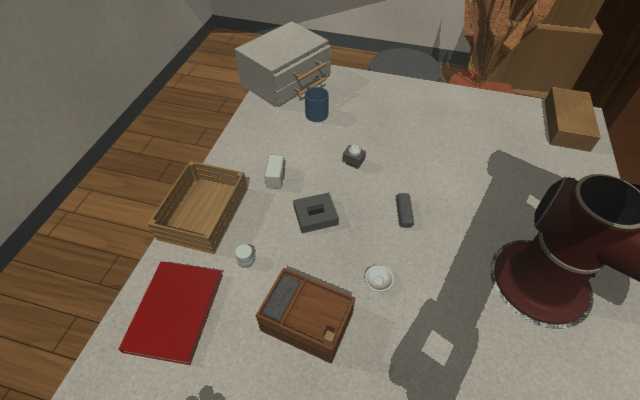

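The top view shows the stack at about (215,210) with its knob at (191,229), the socket at (310,194) and the light at (379,210). The dish is at (262,254), the case at (332,265), the jar at (254,153), the clock at (341,147) and the mug at (437,158). The side view agrees. Next I'll measure poses from the depth maps.

```bash
cat >> h.py <<'E'
def band(f,box,lo,hi):
    u0,v0,u1,v1=box; P=f['P'][v0:v1,u0:u1].reshape(-1,3); return P[(P[:,2]>lo)&(P[:,2]<hi)]
def rect(P):
    (c,s,a)=cv2.minAreaRect((P[:,:2]*1000).astype(np.float32)); return np.round(c,1),np.round(s,1),round(a,1),round(float(np.median(P[:,2]))*1000,1),len(P)
E
python3 - <<'E'
from h import *
B={'top':dict(socket=(285,168,335,218),light=(364,195,394,226),stack=(180,172,248,246),dish=(245,240,280,270),case=(310,250,355,280),jar=(244,142,265,165),clock=(322,132,360,162)),
'side':dict(socket=(285,185,345,235),light=(336,140,370,170),stack=(250,262,360,362),dish=(360,260,400,295),case=(390,188,418,230),jar=(232,240,258,270),clock=(260,150,290,190))}
Z=dict(socket=[(.025,.036)],light=[(.045,.055),(.062,.078)],stack=[(.078,.09),(.066,.078),(.108,.122)],dish=[(.012,.03)],case=[(.025,.035)],jar=[(.04,.05)],clock=[(.05,.06)])
for n in B:
    f=cam(n)
    for k,b in B[n].items():
        for lo,hi in Z[k]:
            P=band(f,b,lo,hi); print(n,k,lo,hi,rect(P) if len(P)>3 else None)
f=cam('top');print(ray(f,191,229,.115),ray(f,379,210,.07),ray(f,310,193,.03))
E
```

```text
top socket 0.025 0.036 (array([567.1, -39.4]), array([100.2,  90.3]), 31.3, 29.6, 749)
top light 0.045 0.055 (array([ 511.7, -254. ]), array([42.1, 56. ]), 76.6, 48.9, 133)
top light 0.062 0.078 (array([ 510.7, -254.4]), array([29.1, 31.1]), 15.5, 67.0, 81)
top stack 0.078 0.09 (array([505.5, 247.7]), array([121.3, 170.8]), 81.3, 81.9, 617)
top stack 0.066 0.078 (array([504.2, 246.1]), array([117.3, 168.5]), 81.1, 72.4, 1669)
top stack 0.108 0.122 (array([442.1, 305.2]), array([18.1, 17.5]), 86.3, 114.6, 43)
top dish 0.012 0.03 (array([371.3, 109.2]), array([64.3, 62.4]), 0.5, 18.3, 209)
top case 0.025 0.035 (array([ 340.6, -110.9]), array([33.8, 96.2]), 14.3, 29.0, 316)
top jar 0.04 0.05 (array([694.6, 138.5]), array([38.6, 36.1]), 43.8, 44.5, 117)
top clock 0.05 0.06 (array([ 714.4, -138.9]), array([44.4, 84.4]), 10.4, 54.1, 328)
side socket 0.025 0.036 (array([568.7, -42.5]), array([100.6,  95.1]), 31.3, 29.2, 945)
side light 0.045 0.055 (array([ 513. , -255.9]), array([44.3, 56. ]), 76.3, 49.4, 128)
side light 0.062 0.078 (array([ 512.8, -254.1]), array([26.7, 27.1]), 56.3, 67.0, 68)
side stack 0.078 0.09 (array([506.6, 244.7]), array([122.6, 170.3]), 81.1, 82.2, 1135)
side stack 0.066 0.078 (array([506.7, 245.6]), array([121.5, 170.6]), 81.2, 71.8, 3590)
side stack 0.108 0.122 (array([442.9, 303.7]), array([18.6, 18. ]), 81.2, 114.4, 97)
side dish 0.012 0.03 (array([372.3, 105.4]), array([65.4, 64.7]), 60.2, 18.7, 331)
side case 0.025 0.035 (array([ 342.5, -112.6]), array([33.2, 98.9]), 15.6, 29.1, 347)
side jar 0.04 0.05 (array([695.2, 136.2]), array([39. , 37.9]), 83.1, 44.1, 196)
side clock 0.05 0.06 (array([ 715.8, -141.1]), array([44.2, 85.4]), 12.6, 54.0, 334)
[0.43962073 0.29762021 0.115     ] [ 0.50734489 -0.25340823  0.07      ] [ 0.56464348 -0.04293632  0.03      ]
```

Request:
servo_tool:
  deltas:
    - [[100,0.025,-0.036,0,0],[100,0.025,-0.036,0,0],[100,0.025,-0.036,0,0],[100,0.025,-0.036,0,0],[100,0.025,-0.036,0,0],[100,0.025,-0.036,0,0],[100,0.025,-0.036,0,0],[100,0.025,-0.036,0,0]]

```text
time: 1.05
tool_pos: [0.3684, 0.3125, 0.2075]
tool_rot: [0.0, 0.135, 0.991, 0.0]
contact_force: [-0.0, 0.3, -0.1]
gripper_width: 0.999
grasp_force: 0.0
```

Request:
servo_tool:
  deltas:
    - [[100,0.012,-0.036,0,0],[100,0.012,-0.036,0,0],[100,0.012,-0.036,0,0],[100,0.012,-0.036,0,0],[100,0.012,-0.036,0,0],[100,0.012,-0.036,0,0],[100,0.012,-0.036,0,0],[100,0.012,-0.036,0,0]]

```text
time: 1.85
tool_pos: [0.464, 0.0245, 0.2075]
tool_rot: [0.0, 0.136, 0.991, 0.0]
contact_force: [1.0, 0.1, -0.1]
gripper_width: 1.0
grasp_force: 0.0
```

Request:
servo_tool:
  deltas:
    - [[100,0.006,-0.035,0,2],[100,0.006,-0.035,0,0],[100,0.006,-0.035,0,0],[100,0.006,-0.035,0,0],[100,0.006,-0.035,-0.01,0],[100,0.006,-0.035,-0.01,0],[100,0.006,-0.035,-0.01,0],[100,0.006,-0.035,-0.01,0]]

```text
time: 2.65
tool_pos: [0.5118, -0.2555, 0.167]
tool_rot: [0.0, 0.118, 0.993, 0.0]
contact_force: [0.4, 0.8, 1.8]
gripper_width: 1.001
grasp_force: 0.0
```

```bash
cat >> h.py <<'E'
def st():
    s=manip.state();w,x,y,z=s['tool_rot']
    from scipy.spatial.transform import Rotation as Ro
    M=Ro.from_quat([x,y,z,w]).as_matrix()
    print('t',round(s['time'],2),'pos',np.round(s['tool_pos']*1000,1),'yaw_y',round(np.degrees(np.arctan2(M[1,1],M[0,1]))%180,1),'zax',np.round(M[:,2],3),'F',np.round(s['contact_force'],1),'T',np.round(s['ft_torque'],2),'w',round(s['gripper_width'],3),'g',round(s['grasp_force'],1),'j6',round(s['joint_pos'][5],2),'oh',manip.finger_overhang)
E
python3 -c "
from h import *
st()
f=cam('top')
# hole floor
P=band(f,(285,168,335,218),.0,.02);P=P[np.hypot(P[:,0]-.567,P[:,1]+.041)<.027];print(rect(P))
s=cam('side');P=band(s,(300,195,335,225),-.01,.02);P=P[np.hypot(P[:,0]-.567,P[:,1]+.041)<.027];print(rect(P))
"
```

```text
t 2.65 pos [ 511.8 -255.5  167. ] yaw_y 76.4 zax [ 0.  0. -1.] F [0.4 0.8 1.8] T [-0.    0.01 -0.03] w 1.001 g 0.0 j6 -1.93 oh 0.014
(array([569.4, -38.9]), array([40.1, 27.4]), 30.4, 7.9, 112)
(array([570.7, -48.1]), array([41.9, 23. ]), 28.5, 9.0, 112)
```

Request:
servo_tool:
  deltas:
    - [[100,0,0.001,-0.025,0],[100,0,0,-0.025,0],[100,0,0,-0.025,0],[100,0,0,-0.02,0],[100,0,0,-0.02,0],[100,0,0,-0.01,0],[100,0,0,0,0],[20,0,0,0,0]]

```text
time: 3.55
tool_pos: [0.5123, -0.253, 0.0432]
tool_rot: [0.0, 0.118, 0.993, -0.0]
contact_force: [-0.1, 1.0, -1.0]
gripper_width: 0.856
grasp_force: 0.0
```

Request:
servo_tool:
  deltas:
    - [[20,0,0,0,0],[20,0,0,0,0],[20,0,0,0,0],[20,0,0,0,0],[20,0,0,0,0],[20,0,0,0,0],[20,0,0,0,0],[20,0,0,0,0]]

```text
time: 4.35
tool_pos: [0.5133, -0.2543, 0.0453]
tool_rot: [0.002, 0.118, 0.993, -0.001]
contact_force: [-1.9, -0.9, 8.6]
gripper_width: 0.199
grasp_force: 6.0
```

```bash
python3 -c "
from h import *
st()"
```

```text
t 4.35 pos [ 513.3 -254.3   45.3] yaw_y 76.4 zax [ 0.003 -0.003 -1.   ] F [-1.9 -0.9  8.6] T [0.06 0.25 0.03] w 0.199 g 6.0 j6 -1.92 oh 0.014
```

```bash
python3 -c "
from h import *
a=cam('top');b=cam('side')
I=np.hstack([cv2.resize(a['pixels'][150:270,320:440],(400,400)),cv2.resize(b['pixels'][90:210,290:410],(400,400))])
cv2.imwrite('pics/c1.png',I[:,:,::-1])"
```

```text
(no output)
```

View pics/c1.png

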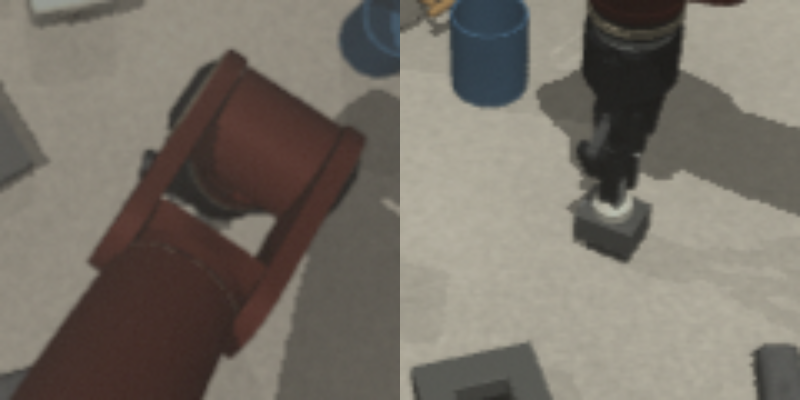

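The side crop at about (615,205) shows the gripper closed by the lens and not around the housing. I'll check where the light is now.

```bash
python3 -c "
from h import *
b=cam('side')
box=(340,138,372,172)
for lo,hi in((.042,.054),(.06,.075)): print(rect(band(b,box,lo,hi)))
np.set_printoptions(linewidth=250)
print((b['P'][134:170:2,338:374:2,2]*1000).round()); print((b['P'][134:170:2,338:374:2,1]*1000).round())"
```

```text
(array([ 514.4, -253.4]), array([45.7, 56.4]), 77.3, 48.7, 144)
(array([ 513.8, -246.4]), array([31.6, 26. ]), 13.6, 63.8, 51)
[[ -0.  -0.   1. 166. 167. 166. 165. 157. 138. 140. 143. 139. 113.   2.   0.   1.  -3.  -0.]
 [ -2.   1.  -1. 160. 161. 164. 164. 164. 101. 133. 135. 105.   1.   1.  -4.   3.  -0.   3.]
 [ -4.  -2.   3. 145. 151. 157. 161. 158. 147. 127. 123. 102.  -2.  -2.   1.  -1.  -2.   3.]
 [  2.  -3.  -0.   2. 135. 140. 149. 147. 133. 119. 115.  94.  -1.   1.   3.   2.   1.   2.]
 [ -2.  -1.  -3.  -0. 118. 120. 121. 136. 124. 115. 103.  86.  -2.   1.  -1.  -1.   4.  -0.]
 [ -1.  -2.  -1.  -0.  -0.   2.  94. 117. 123. 101.  78.  80.  -2.  -1.  -2.  -0.   1.   1.]
 [ -2.  -3.   2.  -4.  -1.  51.  88.  88.  93.  91.  70.  -1.  -1.   0.   2.   3.   2.  -1.]
 [  1.  -2.  -2.  -0.  47.  61.  83.  82.  90.  83.  67.  -0.  -0.  -2.   2.   3.   0.   1.]
 [ -3.   3.  -1.   1.  53.  61.  68.  75.  80.  76.  63.  51.  48.   1.   2.  -1.   2.   2.]
 [ -0.  -2.  -1.  47.  51.  57.  63.  64.  65.  64.  62.  50.  52.  53.  -3.   2.   2.  -1.]
 [ -0.  -3.  46.  46.  47.  50.  58.  62.  
[... 2000 characters left out ...]
6. -261. -300. -305. -301. -302.]
 [-267. -270. -243. -239. -237. -233. -235. -233. -233. -237. -234. -239. -249. -261. -289. -292. -296. -293.]
 [-260. -259. -246. -238. -239. -238. -233. -234. -228. -229. -230. -232. -251. -282. -285. -282. -287. -289.]
 [-253. -256. -257. -258. -238. -239. -236. -235. -233. -233. -227. -235. -272. -274. -274. -274. -279. -280.]
 [-243. -246. -246. -248. -251. -246. -245. -233. -232. -231. -230. -235. -262. -267. -267. -266. -270. -271.]
 [-237. -237. -239. -243. -242. -244. -244. -245. -242. -231. -229. -254. -255. -257. -256. -261. -264. -263.]
 [-226. -230. -234. -233. -235. -236. -237. -239. -243. -242. -244. -245. -248. -248. -248. -250. -255. -254.]]
```

Request:
servo_tool:
  deltas:
    - [[20,0,0,0.02,0],[20,0,0,0.03,0],[20,0,0,0.03,0],[20,0,0,0.03,0],[20,0,0,0,0],[20,0,0,0,0],[20,0,0,0,0],[20,0,0,0,0]]

```text
time: 5.3
tool_pos: [0.5108, -0.2523, 0.1504]
tool_rot: [-0.001, 0.118, 0.993, 0.001]
contact_force: [0.4, 0.5, -0.4]
gripper_width: 0.199
grasp_force: 0.0
```

```bash
python3 -c "
from h import *
st()
b=cam('side');a=cam('top')
I=np.hstack([cv2.resize(b['pixels'][70:190,290:410],(400,400))])
cv2.imwrite('pics/c2.png',I[:,:,::-1])
P=b['P'].reshape(-1,3);Q=P[(np.hypot(P[:,0]-.513,P[:,1]+.254)<.05)&(P[:,2]>.076)];
print(np.sort(Q[:,2])[:12], Q[np.argsort(Q[:,2])[:20]].mean(0))
print(rect(band(a,(364,195,394,226),.042,.055)))"
```

```text
t 5.3 pos [ 510.8 -252.3  150.4] yaw_y 76.4 zax [-0.003  0.002 -1.   ] F [ 0.4  0.5 -0.4] T [0.   0.01 0.03] w 0.199 g 0.0 j6 -1.92 oh 0.014
[0.17427908 0.17435614 0.17445326 0.17513294 0.17540525 0.17612137
 0.17621516 0.1782306  0.17847401 0.17916672 0.17924536 0.17925974] [ 0.50555831 -0.24593767  0.17856448]
(array([ 512.1, -254.4]), array([45.1, 15.1]), 54.7, 49.6, 18)
```

View pics/c2.png

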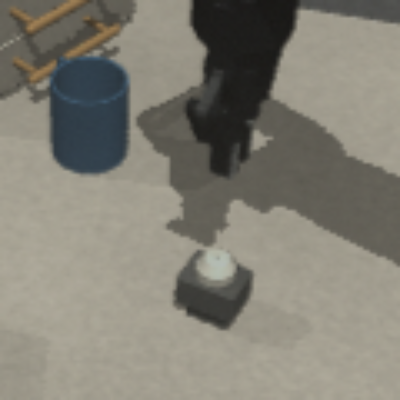

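The closed tips sit 24 mm behind the reported TCP (z≈0.174 at a reading of 0.150). The stated 14 mm ahead doesn't hold. That explains why they landed on the lens, which is still standing at about (215,265). I'll measure the tips again at a wider opening.

Request:
servo_tool:
  deltas:
    - [[50,0,0,0,0],[50,0,0,0,0],[50,0,0,0,0],[50,0,0,0,0],[50,0,0,0,0],[50,0,0,0,0],[50,0,0,0,0],[50,0,0,0,0]]

```text
time: 6.2
tool_pos: [0.5118, -0.253, 0.1524]
tool_rot: [0.0, 0.118, 0.993, -0.0]
contact_force: [0.5, 0.2, 0.1]
gripper_width: 0.5
grasp_force: 0.0
```

```bash
cat >> h.py <<'E'
def tip(f,x,y,lo):
    P=f['P'].reshape(-1,3);Q=P[(np.hypot(P[:,0]-x,P[:,1]-y)<.055)&(P[:,2]>lo)];o=np.argsort(Q[:,2]);print('tip',np.round(Q[o[:6]]*1000,0).tolist())
E
python3 -c "
from h import *
st()
b=cam('side');tip(b,.511,-.252,.09)
print(rect(band(b,(336,140,370,170),.043,.055)),rect(band(b,(336,140,370,170),.062,.078)))
"
```

```text
t 6.2 pos [ 511.8 -253.   152.4] yaw_y 76.4 zax [ 0. -0. -1.] F [0.5 0.2 0.1] T [-0.03 -0.05  0.02] w 0.5 g 0.0 j6 -1.92 oh 0.014
tip [[522.0, -230.0, 177.0], [500.0, -274.0, 177.0], [508.0, -274.0, 178.0], [514.0, -226.0, 178.0], [516.0, -225.0, 179.0], [508.0, -277.0, 180.0]]
(array([ 513.4, -255.3]), array([45.6, 56. ]), 78.8, 49.2, 136) (array([ 512. , -252.1]), array([31.3, 26.1]), 16.1, 67.1, 70)
```

Request:
servo_tool:
  deltas:
    - [[80,0,0,0,0],[80,0,0,0,0],[80,0,0,0,0],[80,0,0,0,0],[80,0,0,0,0],[80,0,0,0,0],[80,0,0,0,0],[80,0,0,0,0]]

```text
time: 7.05
tool_pos: [0.5118, -0.253, 0.1524]
tool_rot: [0.0, 0.118, 0.993, -0.0]
contact_force: [0.4, -0.8, -0.6]
gripper_width: 0.801
grasp_force: 0.0
```

```bash
python3 -c "
from h import *
st()
b=cam('side');tip(b,.511,-.252,.09)
"
```

```text
t 7.05 pos [ 511.8 -253.   152.4] yaw_y 76.4 zax [ 0. -0. -1.] F [ 0.4 -0.8 -0.6] T [-0.03 -0.01  0.05] w 0.801 g 0.0 j6 -1.92 oh 0.014
tip [[503.0, -288.0, 183.0], [514.0, -212.0, 183.0], [509.0, -293.0, 184.0], [497.0, -287.0, 184.0], [528.0, -215.0, 184.0], [508.0, -288.0, 184.0]]
```

Request:
servo_tool:
  deltas:
    - [[80,0,0,-0.025,0],[80,0,0,-0.025,0],[80,0,0,-0.025,0],[80,0,0,-0.025,0],[80,0,0,-0.025,0],[80,0,0,-0.015,0],[80,0,0,-0.01,0],[80,0,0,0,0]]

```text
time: 7.9
tool_pos: [0.511, -0.2525, 0.0012]
tool_rot: [-0.001, 0.118, 0.993, 0.001]
contact_force: [0.7, -0.2, -0.4]
gripper_width: 0.796
grasp_force: 0.0
```

Request:
servo_tool:
  deltas:
    - [[10,0,0,0,0],[10,0,0,0,0],[10,0,0,0,0],[10,0,0,0,0],[10,0,0,0,0],[10,0,0,0,0],[10,0,0,0,0],[10,0,0,0,0]]

```text
time: 8.7
tool_pos: [0.5132, -0.2539, 0.0043]
tool_rot: [0.002, 0.118, 0.993, -0.001]
contact_force: [0.2, -0.1, 6.9]
gripper_width: 0.478
grasp_force: 62.4
```

```bash
python3 -c "
from h import *
st()
"
```

```text
t 8.7 pos [ 513.2 -253.9    4.3] yaw_y 76.4 zax [ 0.003 -0.002 -1.   ] F [ 0.2 -0.1  6.9] T [-0.02  0.01  0.01] w 0.478 g 62.4 j6 -1.92 oh 0.014
```

Request:
servo_tool:
  deltas:
    - [[10,0,0,0.015,0],[10,0,0,0.03,0],[10,0,0,0.035,0],[10,0,0.01,0.01,2.9],[10,0.005,0.02,0,6],[10,0.01,0.03,0,6],[10,0.01,0.03,0,6],[10,0.01,0.03,0,6]]

```text
time: 9.5
tool_pos: [0.5466, -0.1317, 0.0928]
tool_rot: [-0.0, -0.118, 0.993, 0.0]
contact_force: [1.3, 0.2, -0.4]
gripper_width: 0.476
grasp_force: 61.6
```

Request:
servo_tool:
  deltas:
    - [[10,0.01,0.03,0,6],[10,0.01,0.03,0,6],[10,0,0.023,0,6],[10,0,0.01,0,0],[10,0,0,0,0],[10,0,0,0,0],[10,0,0,0,0],[10,0,0,0,0]]

```text
time: 10.3
tool_pos: [0.5667, -0.041, 0.0924]
tool_rot: [-0.0, -0.269, 0.963, -0.0]
contact_force: [0.5, 1.0, -1.2]
gripper_width: 0.475
grasp_force: 61.6
```

```bash
python3 -c "
from h import *
st()
b=cam('side');a=cam('top');save(b,'s3.png')
I=np.hstack([cv2.resize(a['pixels'][130:250,250:370],(400,400)),cv2.resize(b['pixels'][130:250,260:380],(400,400))])
cv2.imwrite('pics/c3.png',I[:,:,::-1])
P=b['P'].reshape(-1,3);Q=P[(np.hypot(P[:,0]-.567,P[:,1]+.04)<.07)&(P[:,2]>.045)&(P[:,2]<.2)]
for lo in range(60,180,10):
  q=Q[(Q[:,2]>lo/1000)&(Q[:,2]<lo/1000+.01)]; 
  if len(q)>3: print(lo,len(q),np.round(q.mean(0)*1000),np.round(np.ptp(q,0)*1000))
"
```

```text
t 10.3 pos [566.7 -41.   92.4] yaw_y 121.2 zax [-0. -0. -1.] F [ 0.5  1.  -1.2] T [0.04 0.02 0.  ] w 0.475 g 61.6 j6 -2.32 oh 0.014
80 9 [562. -29.  89.] [34. 18.  3.]
90 26 [561. -29.  94.] [34. 18.  7.]
100 17 [557. -22. 108.] [43. 27.  8.]
110 44 [566. -21. 115.] [64. 29. 10.]
120 58 [565. -18. 126.] [63. 28. 10.]
130 120 [576. -23. 136.] [65. 40. 10.]
140 32 [569. -25. 145.] [49. 46. 10.]
150 37 [575. -33. 154.] [30. 51. 10.]
160 29 [559. -16. 166.] [71. 79.  9.]
170 35 [550.  -5. 174.] [72. 86. 10.]
```

View pics/c3.png

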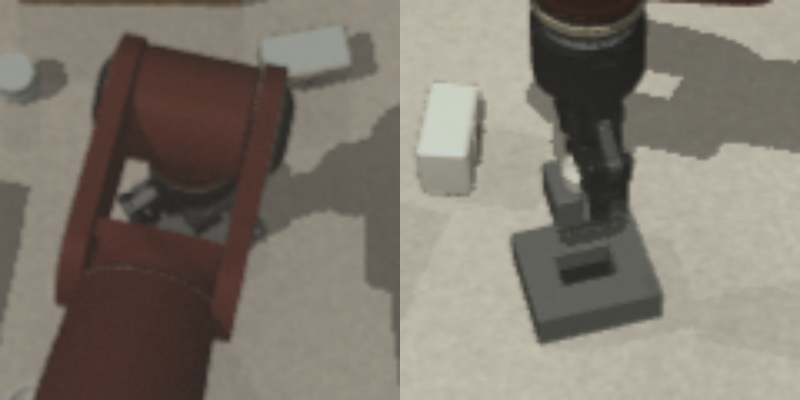

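The light is held upright above the socket, and the hole is clear in the side crop at about (585,266). I'll compare the hole and the foot in that same camera.

```bash
python3 -c "
from h import *
st()
b=cam('side');g=cv2.cvtColor(b['pixels'],cv2.COLOR_RGB2GRAY)
np.set_printoptions(linewidth=200)
print(g[200:220,302:328])
def hole(f,img,box,th,hs):
    u0,v0,u1,v1=box;m=(img[v0:v1,u0:u1]<th).astype(np.uint8)
    n,l,s,c=cv2.connectedComponentsWithStats(m);k=1+np.argmax(s[1:,4]);vv,uu=np.where(l==k)
    for h in hs:
        W=np.array([ray(f,u+u0,v+v0,h) for u,v in zip(uu,vv)]);print(h,rect(W))
hole(b,g,(303,200,327,218),30,(.03,))
a0=cv2.imread('pics/top0.png',0);t=cam('top');print(a0[184:202,300:320]);hole(t,a0,(298,182,322,204),40,(.03,))
# foot face
n=np.array([np.cos(np.radians(121.2)),np.sin(np.radians(121.2))]);x=np.array([n[1],-n[0]])
P=b['P'].reshape(-1,3);Q=P[(np.hypot(P[:,0]-.567,P[:,1]+.04)<.05)&(P[:,2]>.08)&(P[:,2]<.1)]
d=Q[:,:2]-[.5667,-.041];print('face y',np.median(d@n)*1000,'x',np.sort(d@x*1000)[[0,1,2,-3,-2,-1]],'zmin',np.sort(Q[:,2])[:4])
S=P[(np.abs(P[:,2]-.03)<.0035)&(np.hypot(P[:,0]-.567,P[:,1]+.04)<.08)];d=(S[:,:2]-[.5667,-.041])*1000
print('block x',np.percentile(d@x,[1,99]),'y',np.percentile(d@n,[1,99]))
"
```

```text
t 10.4 pos [566.7 -40.7  92.4] yaw_y 121.2 zax [-0. -0. -1.] F [-0.  -0.8 -1. ] T [-0.04 -0.01 -0.03] w 0.478 g 61.6 j6 -2.32 oh 0.014
[[ 96  96  95  95  90  68  65  65  71  71  65  62  64  63  66  65  64  63  66  66  66  68  76  95  96  95]
 [ 97  97  94  96  96  89  65  65  66  64  65  64  66  64  65  66  69  68  76  90  76  96  96  96  96  95]
 [ 96  96  96  95  95  91  68  65  64  64  65  70  68  69  66  77  97  97  96  98  95  94  98  94  96  96]
 [ 96  97  96  97  97  96  90  69  69  68  75  97  97  96  98  96  99 100 100  95  85  91  95  96  96  96]
 [ 95  97  97  97  96  96  95  96  97  97  96  95  98 102  99  90  80  69  69  70  79  91  95  97  95  96]
 [ 97  96  97  97  96  96  96  96  99 100  92  85  82  73  70  70  69  69  69  66  65  90  95  96  96  96]
 [ 95  96  97  97  98  99  92  83  74  69  70  70  70  68  69  69  69  69  69  66  60  78  88  96  96  97]
 [ 96  97  97  94  81  69  71  70  70  69  69  69  70  70  71  69  68  68  67  66  60  76  92  96  96  96]
 [ 96  97  97  95  89  71  71  70  70  69  70  70  71  69  67  68  66  58  52  51  48  64  89  95  96  96]
 [
[... 980 characters left out ...]
96  97  96  97  96  98  96  96  97  97  95  96  96  97  96  97  96  96  96  97  97  96]
 [ 99  98  97  97  95  97  97  97  97  96  98  96  96  97  96  96  96  97  96  97  96  98  96  97  98  96]]Traceback (most recent call last):
  File "<string>", line 12, in <module>
    hole(b,g,(303,200,327,218),30,(.03,))
    ~~~~^^^^^^^^^^^^^^^^^^^^^^^^^^^^^^^^^
  File "<string>", line 9, in hole
    n,l,s,c=cv2.connectedComponentsWithStats(m);k=1+np.argmax(s[1:,4]);vv,uu=np.where(l==k)
                                                    ~~~~~~~~~^^^^^^^^^
    return _wrapfunc(a, 'argmax', axis=axis, out=out, **kwds)
    return bound(*args, **kwds)
ValueError: attempt to get argmax of an empty sequence
```

```bash
python3 -c "
from h import *
b=cam('side');g=cv2.cvtColor(b['pixels'],cv2.COLOR_RGB2GRAY)
n=np.array([np.cos(np.radians(121.2)),np.sin(np.radians(121.2))]);x=np.array([n[1],-n[0]])
c0=np.array([.5667,-.0407])
def hole(f,img,box,th,seed):
    u0,v0,u1,v1=box;m=(img[v0:v1,u0:u1]<th).astype(np.uint8)
    _,l=cv2.connectedComponents(m,connectivity=4);vv,uu=np.where(l==l[seed[1]-v0,seed[0]-u0])
    W=np.array([ray(f,u+u0,v+v0,.03) for u,v in zip(uu,vv)]);d=(W[:,:2]-c0)*1000;print(rect(W),'off x,y',np.percentile(d@x,[1,99]),np.percentile(d@n,[1,99]))
hole(b,g,(303,203,327,218),82,(314,211))
a0=cv2.imread('pics/top0.png',0);t=cam('top');hole(t,a0,(298,182,322,204),70,(310,193))
P=b['P'].reshape(-1,3);Q=P[(np.hypot(P[:,0]-.567,P[:,1]+.04)<.05)&(P[:,2]>.08)&(P[:,2]<.1)]
d=(Q[:,:2]-c0)*1000;print('face y',np.median(d@n),'x',np.sort(d@x)[[0,1,2,-3,-2,-1]],'zmin',np.sort(Q[:,2])[:4])
S=P[(np.abs(P[:,2]-.03)<.003)&(np.hypot(P[:,0]-.567,P[:,1]+.04)<.08)];d=(S[:,:2]-c0)*1000
print('block x',np.percentile(d@x,[1,99]),'y',np.percentile(d@n,[1,99]),x,n)
"
```

```text
(array([568.4, -39.8]), array([45.1, 29.2]), 33.0, 30.0, 155) off x,y [-20.07139563  23.35307687] [-14.5005462   14.43339043]
(array([567.6, -39.9]), array([45.3, 31.5]), 31.4, 30.0, 144) off x,y [-20.93992072  23.50859057] [-15.28981595  15.94722841]
face y 13.318917120791017 x [-17.19642108 -16.71040277 -14.66725564  19.45262868  21.32700747
  21.42728861] zmin [0.08662246 0.08777035 0.08916366 0.08970622]
block x [-48.24679696  50.33642973] y [-44.64245262  43.49694474] [0.85536426 0.51802701] [-0.51802701  0.85536426]
```

Request:
servo_tool:
  deltas:
    - [[10,0.0005,0,-0.02,0],[10,0,0,-0.02,0],[10,0,0,-0.012,0],[10,0,0,-0.004,0],[10,0,0,-0.004,0],[10,0,0,-0.004,0],[10,0,0,-0.004,0],[10,0,0,0,0]]

```text
time: 11.35
tool_pos: [0.5692, -0.0401, 0.0334]
tool_rot: [-0.0, -0.271, 0.963, 0.0]
contact_force: [-19.9, 1.9, 39.7]
gripper_width: 0.479
grasp_force: 67.2
```

Request:
servo_tool:
  deltas:
    - [[10,0,0,0.01,0],[10,0,0,0.01,0],[10,0,0,0,0],[10,0,0,0,0],[10,0,0,0,0],[10,0,0,0,0],[10,0,0,0,0],[10,0,0,0,0]]

```text
time: 12.15
tool_pos: [0.567, -0.0399, 0.0439]
tool_rot: [-0.0, -0.27, 0.963, 0.0]
contact_force: [0.0, 0.1, -0.6]
gripper_width: 0.477
grasp_force: 62.0
```

```bash
python3 -c "
from h import *
st()
b=cam('side');I=cv2.resize(b['pixels'][165:235,270:360],None,fx=7,fy=7,interpolation=cv2.INTER_CUBIC)
cv2.imwrite('pics/c4.png',I[:,:,::-1])
n=np.array([np.cos(np.radians(121.2)),np.sin(np.radians(121.2))]);x=np.array([n[1],-n[0]])
c0=np.array([.5667,-.0407])
P=b['P'].reshape(-1,3)
for lo,hi in((.04,.056),(.066,.09)):
  Q=P[(np.hypot(P[:,0]-.567,P[:,1]+.04)<.05)&(P[:,2]>lo)&(P[:,2]<hi)];d=(Q[:,:2]-c0)*1000;d=np.c_[d@x,d@n]
  print(len(d),'face y',np.percentile(d[:,1],[10,50,90]),'x',np.sort(d[:,0])[[0,1,2,-3,-2,-1]],'fit',np.polyfit(d[:,0],d[:,1],1))
"
```

```text
t 12.15 pos [567.  -39.9  43.9] yaw_y 121.3 zax [-0.001  0.    -1.   ] F [ 0.   0.1 -0.6] T [-0.04  0.   -0.01] w 0.477 g 62.0 j6 -2.32 oh 0.014
29 face y [12.76983548 13.92850396 15.21469121] x [-18.066145   -17.93752246 -15.14576534  19.86771168  19.91984045
  21.44197956] fit [ 0.01814588 13.79976704]
172 face y [-10.85208512  20.31555429  31.12197093] x [-26.77551475 -25.90649801 -23.09667986  30.32291011  30.33650162
  30.35433615] fit [-0.54114204 22.7195867 ]
```

View pics/c4.png

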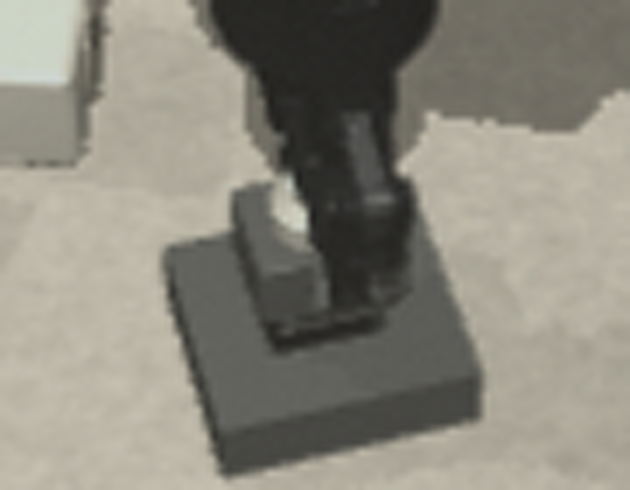

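The foot at about (325,310) hangs just over the mouth. Compared in the same camera it is about 1 mm too far to +y, so I'll shift it and press gently.

Request:
servo_tool:
  deltas:
    - [[10,-0.0003,-0.0013,-0.005,0],[10,0,0,-0.005,0],[10,0,0,-0.002,0],[10,0,0,-0.002,0],[10,0,0,-0.001,0],[10,0,0,-0.001,0],[10,0,0,0,0],[10,0,0,0,0]]

```text
time: 13.0
tool_pos: [0.5677, -0.0419, 0.0284]
tool_rot: [0.001, -0.27, 0.963, -0.001]
contact_force: [3.6, -4.4, -0.6]
gripper_width: 0.479
grasp_force: 62.1
```

Request:
servo_tool:
  deltas:
    - [[10,0,0,-0.003,0],[10,0,0,-0.003,0],[10,0,0,-0.003,0],[10,0,0,-0.002,0],[10,0,0,-0.002,0],[10,0,0,-0.001,0],[10,0,0,0,0],[10,0,0,0,0]]

```text
time: 13.8
tool_pos: [0.5676, -0.0421, 0.0162]
tool_rot: [0.0, -0.27, 0.963, -0.001]
contact_force: [-3.0, -4.3, 10.3]
gripper_width: 0.475
grasp_force: 63.6
```

Request:
servo_tool:
  deltas:
    - [[10,0,0,-0.002,0],[10,0,0,-0.002,0],[10,0,0,-0.001,0],[10,0,0,0,0],[10,0,0,0.002,0],[60,0,0,0,0],[75,0,0,0,0],[75,0,0,0,0]]

```text
time: 14.6
tool_pos: [0.5655, -0.0405, 0.01]
tool_rot: [-0.001, -0.27, 0.963, 0.001]
contact_force: [0.8, 1.0, -0.2]
gripper_width: 0.745
grasp_force: 0.0
```

Request:
servo_tool:
  deltas:
    - [[75,0,0,0,0],[80,0,0,0.01,0],[80,0,0,0.03,0],[80,0,0,0.04,0],[80,0,0,0.05,0],[80,-0.02,0.04,0,-6.7],[80,-0.02,0.04,0,-6.7],[80,-0.02,0.04,0,-6.7]]

```text
time: 15.4
tool_pos: [0.5066, 0.0798, 0.1427]
tool_rot: [0.001, -0.095, 0.995, 0.0]
contact_force: [1.3, -0.3, -0.4]
gripper_width: 0.8
grasp_force: 0.0
```

Request:
servo_tool:
  deltas:
    - [[80,-0.02,0.04,0,-6.7],[80,-0.02,0.04,0,-6.7],[80,-0.01,0.04,0,-6.7],[80,-0.01,0.04,0,0],[60,0,0.04,0,0],[50,0,0.03,0,0],[50,0,0.01,0,0],[50,0,0,0,0]]

```text
time: 16.2
tool_pos: [0.4468, 0.3195, 0.1417]
tool_rot: [-0.0, 0.076, 0.997, -0.0]
contact_force: [0.2, -0.3, -0.9]
gripper_width: 0.506
grasp_force: 0.0
```

```bash
python3 -c "
from h import *
st()
b=cam('side');a=cam('top')
for f,bx in((b,(285,170,345,235)),(a,(285,165,335,222))):
    print(rect(band(f,bx,.055,.07)),rect(band(f,bx,.075,.095)),rect(band(f,bx,.026,.034)))
tip(b,.445,.27,.125)
for f,bx in((b,(250,262,360,362)),(a,(180,172,248,246))):
    P=band(f,bx,.1,.122); print(len(P) and rect(P)); print(rect(band(f,bx,.066,.09)))
"
```

```text
t 16.2 pos [446.8 319.5 141.7] yaw_y 81.2 zax [-0. -0. -1.] F [ 0.2 -0.3 -0.9] T [-0.01  0.02 -0.03] w 0.506 g 0.0 j6 -0.93 oh 0.014
(array([0., 0.]), array([0., 0.]), 0.0, nan, 0) (array([576.4, -47.7]), array([0., 0.]), 0.0, 80.8, 1) (array([619.7, -56.7]), array([27.8, 14.5]), 36.0, 29.2, 29)
(array([567.1, -37.7]), array([56.1, 41.9]), 30.6, 61.2, 145) (array([564.9, -37.9]), array([28.8, 30.7]), 72.4, 79.7, 78) (array([567.1, -39.2]), array([100.4,  89.8]), 31.3, 29.6, 560)
tip [[422.0, 261.0, 414.0], [420.0, 261.0, 415.0], [417.0, 258.0, 415.0], [413.0, 256.0, 415.0], [418.0, 259.0, 416.0], [419.0, 260.0, 416.0]]
(array([437.4, 304.4]), array([17.8,  8.3]), 71.6, 113.1, 52)
(array([506.8, 245. ]), array([122.1, 170.8]), 81.0, 76.3, 2566)
(array([437.2, 300.7]), array([11.7, 22.1]), 42.7, 112.9, 20)
(array([505.1, 247.6]), array([122.2, 169.9]), 80.9, 73.7, 2284)
  return _methods._mean(a, axis=axis, dtype=dtype,
  ret = ret.dtype.type(ret / rcount)
```

The light is seated: the housing top reads 61 mm and the lens 80 mm, which matches 62 and 82 with the earlier reading bias. Next I'll grip the top of the knob.

Request:
servo_tool:
  deltas:
    - [[50,-0.0043,-0.0153,0,0],[50,0,0,-0.02,0],[50,0,0,-0.02,0],[50,0,0,-0.015,0],[50,0,0,-0.005,0],[50,0,0,0,0],[5,0,0,0,0],[5,0,0,0,0]]

```text
time: 17.1
tool_pos: [0.4435, 0.3037, 0.0829]
tool_rot: [0.001, 0.077, 0.997, 0.0]
contact_force: [-1.8, -1.5, 1.9]
gripper_width: 0.185
grasp_force: 60.4
```

Request:
servo_tool:
  deltas:
    - [[5,0,0,0,0],[5,0,0,0,0],[5,0,0,0,0],[5,0,0,0,0],[5,0,0,0,0],[5,0,0,0,0],[5,0,0,0,0],[5,0,0,0,0]]

```text
time: 17.9
tool_pos: [0.4435, 0.3038, 0.0829]
tool_rot: [0.001, 0.077, 0.997, 0.0]
contact_force: [-0.9, -0.8, 5.4]
gripper_width: 0.185
grasp_force: 59.2
```

```bash
cat >> h.py <<'E'
def tray(f,lo=.063,hi=.2,c=(.506,.246),yaw=-8.9):
    "heights of tray rim/plate by tray-frame location, side view"
    P=f['P'].reshape(-1,3);r=np.radians(yaw);R=np.array([[np.cos(r),np.sin(r)],[-np.sin(r),np.cos(r)]])
    d=(P[:,:2]-np.array(c))@R.T*1000;m=(abs(d[:,0])<95)&(abs(d[:,1])<70)&(P[:,2]>lo)&(P[:,2]<hi);d=d[m];z=P[m,2]*1000
    for nm,q in dict(mx=d[:,0]<-76,px=d[:,0]>80,mx_my=(d[:,0]<-60)&(d[:,1]<-54),px_my=(d[:,0]>60)&(d[:,1]<-54),px_py=(d[:,0]>60)&(d[:,1]>50),mx_py=(d[:,0]<-30)&(d[:,0]>-60)&(d[:,1]>54),floor_far=(abs(d[:,0]-60)<12)&(abs(d[:,1]+20)<20),floor_near=(abs(d[:,0]+40)<12)&(abs(d[:,1]+10)<30)).items():
        print(nm,q.sum(),np.round(np.percentile(z[q],[50,95]),1) if q.sum()>3 else None,end='; ')
    print()
E
python3 -c "
from h import *
st()
b=cam('side');tray(b)"
```

```text
t 17.9 pos [443.5 303.8  82.9] yaw_y 81.1 zax [ 0.002  0.001 -1.   ] F [-0.9 -0.8  5.4] T [-0.24  0.17 -0.04] w 0.185 g 59.2 j6 -0.95 oh 0.014
mx 181 [ 84.4 190.7]; px 214 [82.  85.1]; mx_my 0 None; px_my 53 [81.4 85. ]; px_py 74 [81.1 84.8]; mx_py 32 [82.2 85.5]; floor_far 192 [77.3 79.7]; floor_near 0 None;
```

Request:
servo_tool:
  deltas:
    - [[5,0,0,0.002,0],[5,0,0,0.001,0],[5,0,0,0.001,0],[5,0,0,0.001,0],[5,0,0,0.001,0],[5,0,0,0,0],[5,0,0,0,0],[5,0,0,0,0]]

```text
time: 18.75
tool_pos: [0.4424, 0.3034, 0.0872]
tool_rot: [-0.0, 0.077, 0.997, -0.0]
contact_force: [1.5, -0.2, -3.1]
gripper_width: 0.187
grasp_force: 58.6
```

```bash
python3 -c "
from h import *
st()
b=cam('side');tray(b)"
```

```text
t 18.75 pos [442.4 303.4  87.2] yaw_y 81.1 zax [-0.001 -0.    -1.   ] F [ 1.5 -0.2 -3.1] T [ 0.11 -0.27  0.07] w 0.187 g 58.6 j6 -0.95 oh 0.014
mx 198 [ 89.  191.8]; px 123 [84.5 86.3]; mx_my 0 None; px_my 50 [82.6 86. ]; px_py 76 [82.5 86.3]; mx_py 38 [86.  88.6]; floor_far 190 [78.5 80.8]; floor_near 0 None;
```

Request:
servo_tool:
  deltas:
    - [[5,0,0,0.001,0],[5,0,0,0.001,0],[5,0,0,0.001,0],[5,0,0,0.001,0],[5,0,0,0,0],[5,0,0,0,0],[5,0,0,0,0],[5,0,0,0,0]]

```text
time: 19.6
tool_pos: [0.4425, 0.3037, 0.0916]
tool_rot: [-0.0, 0.077, 0.997, 0.0]
contact_force: [-0.2, 1.1, -2.3]
gripper_width: 0.185
grasp_force: 58.9
```

```bash
python3 -c "
from h import *
st()
b=cam('side');tray(b);I=cv2.resize(b['pixels'][245:365,245:365],(600,600),interpolation=cv2.INTER_CUBIC)
cv2.imwrite('pics/c5.png',I[:,:,::-1])"
```

```text
t 19.6 pos [442.5 303.7  91.6] yaw_y 81.1 zax [-0.001  0.001 -1.   ] F [-0.2  1.1 -2.3] T [0.43 0.31 0.04] w 0.185 g 58.9 j6 -0.95 oh 0.014
mx 209 [ 92.7 190.2]; px 106 [85.9 88.2]; mx_my 0 None; px_my 46 [84.  86.4]; px_py 77 [84.3 88.1]; mx_py 36 [89.  91.5]; floor_far 194 [80.7 83. ]; floor_near 0 None;
```

View pics/c5.png

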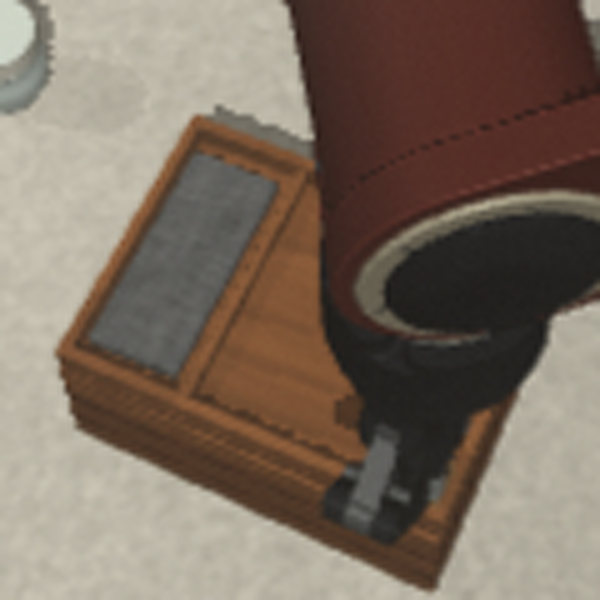

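The tray is tilting, but its far edge has come up about 2–3 mm too, because the pads resist pivoting. I'll open, shift so the pads overlap only half the knob's width (half the torsional friction), and regrip.

Request:
servo_tool:
  deltas:
    - [[35,0,0,0,0],[35,0,0,0,0],[35,0,0,0,0],[35,-0.0055,0.001,0,0],[35,-0.0055,0.0007,0,0],[35,0,0,0,0],[35,0,0,0,0],[35,0,0,0,0]]

```text
time: 20.45
tool_pos: [0.4317, 0.3052, 0.0915]
tool_rot: [0.0, 0.077, 0.997, 0.0]
contact_force: [-0.5, 0.1, -0.7]
gripper_width: 0.353
grasp_force: 0.0
```

```bash
python3 -c "
from h import *
st()
b=cam('side');tray(b);P=band(b,(315,310,350,345),.1,.2);print(np.percentile(P[:,2],[5,25,50])); a=cam('top');print(rect(band(a,(180,215,205,240),.1,.13)),rect(band(a,(180,172,248,246),.066,.095)))"
```

```text
t 20.45 pos [431.7 305.2  91.5] yaw_y 81.1 zax [ 0.  0. -1.] F [-0.5  0.1 -0.7] T [0.   0.02 0.05] w 0.353 g 0.0 j6 -0.94 oh 0.014
mx 22 [132.1 186.6]; px 98 [85.9 88. ]; mx_my 0 None; px_my 45 [83.2 87.2]; px_py 77 [85.2 89. ]; mx_py 75 [88.  92.9]; floor_far 190 [80.5 82.7]; floor_near 16 [77.9 79.8]; 
[0.16235177 0.16843676 0.1800457 ]
(array([433.5, 288.9]), array([28.6,  7.7]), 21.3, 120.9, 4) (array([503.3, 249.1]), array([123.4, 170.8]), 81.1, 79.3, 2271)
```

Request:
servo_tool:
  deltas:
    - [[5,0,0,-0.001,0],[5,0,0,0,0],[5,0,0,0,0],[5,0,0,0.001,0],[5,0,0,0.0015,0],[5,0,0,0.0015,0],[5,0,0,0.001,0],[5,0,0,0,0]]

```text
time: 21.35
tool_pos: [0.4317, 0.3049, 0.0954]
tool_rot: [0.0, 0.077, 0.997, -0.0]
contact_force: [1.4, 0.0, -1.4]
gripper_width: 0.175
grasp_force: 58.7
```

```bash
python3 -c "
from h import *
st()
b=cam('side');tray(b)"
```

```text
t 21.35 pos [431.7 304.9  95.4] yaw_y 81.1 zax [ 0.    -0.001 -1.   ] F [ 1.4  0.  -1.4] T [-0.04 -0.26 -0.03] w 0.175 g 58.7 j6 -0.94 oh 0.014
mx 44 [166.  189.9]; px 80 [85.6 88.2]; mx_my 0 None; px_my 45 [82.9 86.9]; px_py 79 [85.  89.3]; mx_py 83 [90.6 96.2]; floor_far 187 [80.9 83.2]; floor_near 21 [80.6 81.9];
```

Request:
servo_tool:
  deltas:
    - [[5,0,0,0.001,0],[5,0,0,0.001,0],[5,0,0,0.001,0],[5,0,0,0.001,0],[5,0,0,0.001,0],[5,0,0,0.001,0],[5,0,0,0,0],[5,0,0,0,0]]

```text
time: 22.2
tool_pos: [0.4315, 0.3051, 0.1014]
tool_rot: [-0.0, 0.077, 0.997, -0.0]
contact_force: [0.7, 0.3, -2.1]
gripper_width: 0.176
grasp_force: 58.7
```

```bash
python3 -c "
from h import *
st()
b=cam('side');tray(b)"
```

```text
t 22.2 pos [431.5 305.1 101.4] yaw_y 81.1 zax [-0. -0. -1.] F [ 0.7  0.3 -2.1] T [-0.03 -0.07 -0.01] w 0.176 g 58.7 j6 -0.94 oh 0.014
mx 50 [162.2 196.2]; px 37 [86.  89.1]; mx_my 0 None; px_my 41 [84.8 87.8]; px_py 74 [84.8 90.6]; mx_py 90 [ 94.2 100.7]; floor_far 192 [82.3 84.6]; floor_near 24 [85.7 86.9];
```

The near corner is up about 16 mm and the far one about 2.5 mm. To get a clean corner-first peel, I'll lower the knob, let go, press the far corner back down and lift again with the light grip.

Request:
servo_tool:
  deltas:
    - [[5,0,0,-0.003,0],[5,0,0,-0.003,0],[5,0,0,-0.003,0],[5,0,0,-0.001,0],[35,0,0,0,0],[35,0,0,0,0],[35,0,0,0,0],[35,0,0,0.02,0]]

```text
time: 23.05
tool_pos: [0.4297, 0.3039, 0.1085]
tool_rot: [-0.003, 0.077, 0.997, -0.002]
contact_force: [-0.5, -0.2, -0.7]
gripper_width: 0.349
grasp_force: 0.0
```

Request:
servo_tool:
  deltas:
    - [[35,0.015,-0.005,0.03,0],[0,0.035,-0.02,0,0],[0,0.035,-0.03,0,0],[0,0.035,-0.03,0,0],[0,0.0285,-0.03,-0.02,0],[0,0,0,-0.03,0],[0,0,0,-0.015,0],[0,0,0,0,0]]

```text
time: 23.85
tool_pos: [0.5775, 0.1897, 0.0728]
tool_rot: [-0.003, 0.077, 0.997, -0.001]
contact_force: [-1.6, -0.0, 0.2]
gripper_width: -0.0
grasp_force: 0.0
```

```bash
python3 -c "
from h import *
st()
b=cam('side');tray(b);tip(b,.580,.190,.092);P=band(b,(318,318,345,345),.1,.13);print(len(P),rect(P))"
```

```text
t 23.85 pos [577.5 189.7  72.8] yaw_y 81.1 zax [-0.007 -0.001 -1.   ] F [-1.6 -0.   0.2] T [-0.04  0.09  0.02] w -0.0 g 0.0 j6 -1.22 oh 0.014
mx 431 [ 91.4 122.4]; px 133 [146.6 193.9]; mx_my 68 [90.6 93.8]; px_my 41 [ 83.  167.5]; px_py 76 [80.6 86.5]; mx_py 105 [86.4 92. ]; floor_far 374 [ 82.4 195.1]; floor_near 326 [78.8 81.1]; 
tip [[569.0, 198.0, 99.0], [567.0, 197.0, 99.0], [565.0, 185.0, 100.0], [570.0, 197.0, 101.0], [566.0, 193.0, 101.0], [567.0, 192.0, 103.0]]
137 (array([440.9, 304.1]), array([18.5, 18.6]), 77.8, 122.1, 137)
```

Request:
servo_tool:
  deltas:
    - [[0,0,0,-0.006,0],[0,0,0,-0.004,0],[0,0,0,-0.002,0],[0,0,0,-0.002,0],[0,0,0,-0.002,0],[0,0,0,0,0],[0,0,0,0,0],[0,0,0,0,0]]

```text
time: 24.7
tool_pos: [0.5803, 0.1901, 0.0605]
tool_rot: [0.0, 0.077, 0.997, 0.0]
contact_force: [0.3, -0.1, -0.2]
gripper_width: 0.0
grasp_force: 0.1
```

```bash
python3 -c "
from h import *
st()
b=cam('side');tray(b);P=band(b,(318,318,345,345),.1,.13);print(len(P),rect(P))"
```

```text
t 24.7 pos [580.3 190.1  60.5] yaw_y 81.1 zax [ 0.  0. -1.] F [ 0.3 -0.1 -0.2] T [ 0.05 -0.02 -0.04] w 0.0 g 0.1 j6 -1.22 oh 0.014
mx 424 [ 92. 122.]; px 161 [171.7 194.5]; mx_my 67 [91.3 94.2]; px_my 50 [ 84.2 156.3]; px_py 76 [80.6 85.2]; mx_py 104 [86.2 93.3]; floor_far 369 [ 81.1 189.5]; floor_near 319 [79.  81.2]; 
143 (array([441.4, 303.6]), array([18. , 19.3]), 79.9, 122.5, 143)
```

Request:
servo_tool:
  deltas:
    - [[0,0,0,-0.002,0],[0,0,0,-0.002,0],[0,0,0,-0.001,0],[0,0,0,-0.001,0],[0,0,0,0,0],[0,0,0,0,0],[0,0,0,0,0],[0,0,0,0,0]]

```text
time: 25.55
tool_pos: [0.5818, 0.19, 0.0597]
tool_rot: [0.001, 0.077, 0.997, -0.0]
contact_force: [-9.1, -2.6, 20.7]
gripper_width: -0.001
grasp_force: 10.6
```

```bash
python3 -c "
from h import *
st()
b=cam('side');tray(b);P=band(b,(318,318,345,345),.1,.13);print(len(P),rect(P))"
```

```text
t 25.55 pos [581.8 190.   59.7] yaw_y 81.1 zax [ 0.002 -0.001 -1.   ] F [-9.1 -2.6 20.7] T [-0.56  1.53  0.04] w -0.001 g 10.6 j6 -1.22 oh 0.014
mx 399 [102.  121.3]; px 212 [140.3 193.9]; mx_my 66 [ 99.8 105. ]; px_my 50 [ 83.4 155.8]; px_py 77 [81.1 86. ]; mx_py 126 [ 90.8 101. ]; floor_far 339 [ 81.9 188.3]; floor_near 321 [86.5 88.5]; 
194 (array([432.8, 291.8]), array([65.3, 27.8]), 54.2, 104.6, 194)
```

Pressing the far edge levered the near side up further while the far side stayed down. I'll back off and take a picture.

Request:
servo_tool:
  deltas:
    - [[0,0,0,0.01,0],[0,0,0,0.03,0],[0,0,0,0.045,0],[35,-0.035,0.025,0,0],[35,-0.035,0.03,0,0],[35,-0.035,0.03,0,0],[35,-0.035,0.025,0,0],[35,0,0,0,0]]

```text
time: 26.4
tool_pos: [0.4364, 0.3024, 0.1389]
tool_rot: [-0.001, 0.075, 0.997, 0.0]
contact_force: [0.3, 0.3, -0.1]
gripper_width: 0.352
grasp_force: 0.0
```

```bash
python3 -c "
from h import *
st()
b=cam('side');a=cam('top');tray(b);tray(a)
P=band(b,(315,305,348,345),.105,.145);print(len(P),rect(P))
P=band(a,(180,215,205,240),.105,.145);print(len(P),rect(P))
I=np.hstack([cv2.resize(a['pixels'][160:250,170:260],(400,400)),cv2.resize(b['pixels'][245:365,245:365],(400,400),interpolation=cv2.INTER_CUBIC)])
cv2.imwrite('pics/c6.png',I[:,:,::-1])"
```

```text
t 26.4 pos [436.4 302.4 138.9] yaw_y 81.4 zax [-0.002  0.001 -1.   ] F [ 0.3  0.3 -0.1] T [ 0.02  0.06 -0.01] w 0.352 g 0.0 j6 -0.96 oh 0.014
mx 258 [ 91.8 174.8]; px 60 [84.3 86.2]; mx_my 0 None; px_my 46 [83.5 87. ]; px_py 70 [82.4 86.8]; mx_py 94 [85.2 92.1]; floor_far 193 [79.7 82. ]; floor_near 45 [78.8 80.9]; 
mx 169 [84.7 96.7]; px 9 [83.8 86.5]; mx_my 35 [87.3 94.9]; px_my 19 [82.7 87. ]; px_py 33 [81.2 88.5]; mx_py 39 [88.8 93.2]; floor_far 101 [80.  83.1]; floor_near 161 [78.9 82.8]; 
12 (array([432.2, 307.2]), array([15.5,  2.8]), 66.4, 110.8, 12)
0 (array([0., 0.]), array([0., 0.]), 0.0, nan, 0)
  return _methods._mean(a, axis=axis, dtype=dtype,
  ret = ret.dtype.type(ret / rcount)
```

View pics/c6.png

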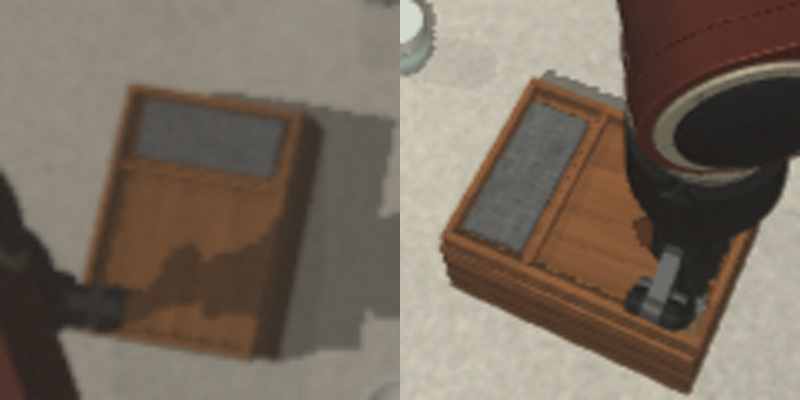

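The tray is still tilted, with the near side up about 8 mm and the far side about 1–2 mm. I'll regrip half the knob and carry on peeling.

Request:
servo_tool:
  deltas:
    - [[35,-0.006,0.003,0,0],[35,0,0,-0.02,0],[35,0,0,-0.02,0],[35,0,0,-0.0095,0],[35,0,0,0,0],[5,0,0,0,0],[5,0,0,0,0],[5,0,0,0,0]]

```text
time: 27.3
tool_pos: [0.435, 0.3034, 0.091]
tool_rot: [0.001, 0.077, 0.997, 0.0]
contact_force: [0.6, 0.3, -0.8]
gripper_width: 0.189
grasp_force: 58.6
```

Request:
servo_tool:
  deltas:
    - [[5,0,0,0.001,0],[5,0,0,0.001,0],[5,0,0,0.0015,0],[5,0,0,0.0015,0],[5,0,0,0.0015,0],[5,0,0,0.0015,0],[5,0,0,0.0015,0],[5,0,0,0,0]]

```text
time: 28.1
tool_pos: [0.4339, 0.3032, 0.0995]
tool_rot: [-0.0, 0.077, 0.997, 0.0]
contact_force: [0.2, -0.0, -2.1]
gripper_width: 0.187
grasp_force: 58.6
```

```bash
python3 -c "
from h import *
st()
b=cam('side');a=cam('top');tray(b);tray(a)"
```

```text
t 28.1 pos [433.9 303.2  99.5] yaw_y 81.1 zax [-0.001  0.    -1.   ] F [ 0.2 -0.  -2.1] T [0.12 0.08 0.03] w 0.187 g 58.6 j6 -0.95 oh 0.014
mx 119 [123.  193.2]; px 16 [84.7 86.4]; mx_my 0 None; px_my 45 [85.3 89.1]; px_py 71 [84.5 90.2]; mx_py 75 [ 93.1 100.5]; floor_far 193 [82.7 84.9]; floor_near 19 [85.6 87.6]; 
mx 168 [ 93.5 177.5]; px 16 [66.1 68.8]; mx_my 40 [ 98.7 103.9]; px_my 19 [83.8 88.1]; px_py 28 [84.4 89.8]; mx_py 38 [ 96.5 101. ]; floor_far 96 [83.  86.7]; floor_near 161 [85.8 90.2];
```

Request:
servo_tool:
  deltas:
    - [[5,0,0,0.0015,0],[5,0,0,0.0015,0],[5,0,0,0.0015,0],[5,0,0,0.0015,0],[5,0,0,0.0015,0],[5,0,0,0.0015,0],[5,0,0,0.0015,0],[5,0,0,0.0015,0]]

```text
time: 29.0
tool_pos: [0.4342, 0.3031, 0.1116]
tool_rot: [0.0, 0.077, 0.997, 0.0]
contact_force: [0.0, 0.5, -0.4]
gripper_width: 0.181
grasp_force: 58.9
```

```bash
cat >> h.py <<'E'
def plane(f,c=(.506,.246),yaw=-8.9,lo=.06,hi=.16):
    "tray floor (inner wooden part) plane: slopes in tray x,y (deg) and height at tray centre"
    P=f['P'].reshape(-1,3);r=np.radians(yaw);R=np.array([[np.cos(r),np.sin(r)],[-np.sin(r),np.cos(r)]])
    d=(P[:,:2]-np.array(c))@R.T;m=(abs(d[:,0]+.005)<.03)&(abs(d[:,1])<.045)&(P[:,2]>lo)&(P[:,2]<hi);d=d[m];z=P[m,2]
    k=np.ones(len(z),bool)
    for _ in range(5):
        A=np.c_[d,np.ones(len(z))];p=np.linalg.lstsq(A[k],z[k],rcond=None)[0];k=abs(A@p-z)<.004
    print('plane n',k.sum(),'slope x,y deg',np.round(np.degrees(np.arctan(p[:2])),1),'z0',round(p[2]*1000,1),'z at +85,-60',round((p@[.085,-.06,1])*1000,1),'-85,60',round((p@[-.085,.06,1])*1000,1))
E
python3 -c "
from h import *
st()
b=cam('side');a=cam('top');tray(b);plane(a);plane(b)"
```

```text
t 29.0 pos [434.2 303.1 111.6] yaw_y 81.1 zax [ 0.  0. -1.] F [ 0.   0.5 -0.4] T [ 0.05  0.07 -0.03] w 0.181 g 58.9 j6 -0.95 oh 0.014
mx 115 [111.9 194.1]; px 45 [101.3 104.3]; mx_my 0 None; px_my 54 [100.3 104.9]; px_py 94 [ 93.6 104.7]; mx_py 78 [101.8 112.5]; floor_far 200 [ 98.4 100.7]; floor_near 25 [ 98.4 101.3]; 
plane n 550 slope x,y deg [-4.1  0.5] z0 97.1 z at +85,-60 90.5 -85,60 103.7
plane n 904 slope x,y deg [-3.7  0.4] z0 96.3 z at +85,-60 90.4 -85,60 102.3
```

The tray is free, tilted about 4°. I'll raise it and carry it gently over the light.

Request:
servo_tool:
  deltas:
    - [[5,0,0,0.004,0],[5,0,0,0.008,0],[5,0,0,0.013,0],[5,0,0,0.015,0],[5,0,0,0.015,0],[5,0,0,0.015,0],[5,0,0,0.012,0],[5,0,0,0.008,0]]

```text
time: 29.9
tool_pos: [0.4347, 0.3034, 0.2034]
tool_rot: [0.001, 0.077, 0.997, 0.001]
contact_force: [0.3, 0.1, -1.4]
gripper_width: 0.186
grasp_force: 58.9
```

Request:
servo_tool:
  deltas:
    - [[5,0,0,0,0],[5,0.001,-0.005,0,0],[5,0.002,-0.01,0,0],[5,0.003,-0.015,0,0],[5,0.004,-0.018,0,0],[5,0.004,-0.018,0,0],[5,0.004,-0.018,0,0],[5,0.004,-0.018,0,0]]

```text
time: 30.7
tool_pos: [0.4561, 0.1991, 0.2008]
tool_rot: [-0.0, 0.078, 0.997, -0.0]
contact_force: [1.1, -0.4, -1.3]
gripper_width: 0.185
grasp_force: 58.9
```

Request:
servo_tool:
  deltas:
    - [[5,0.004,-0.018,0,0],[5,0.004,-0.018,0,0],[5,0.004,-0.018,0,0],[5,0.004,-0.018,0,0],[5,0.004,-0.018,0,0],[5,0.004,-0.018,0,0],[5,0.004,-0.018,0,0],[5,0.004,-0.018,0,0]]

```text
time: 31.5
tool_pos: [0.4877, 0.0552, 0.2008]
tool_rot: [-0.001, 0.078, 0.997, -0.0]
contact_force: [-0.2, 0.9, -0.9]
gripper_width: 0.184
grasp_force: 58.9
```

Request:
servo_tool:
  deltas:
    - [[5,0.004,-0.015,0,0],[5,0.003,-0.011,0,0],[5,0.0015,-0.006,0,0],[5,0,-0.002,0,0],[5,0,0,0,0],[5,0,0,0,0],[5,0,0,0,0],[5,0,0,0,0]]

```text
time: 32.3
tool_pos: [0.4966, 0.0236, 0.2014]
tool_rot: [0.0, 0.077, 0.997, 0.0]
contact_force: [-0.4, 0.4, -1.4]
gripper_width: 0.187
grasp_force: 58.9
```

```bash
python3 -c "
from h import *
st()
b=cam('side');a=cam('top');save(b,'s7.png')
c=(.5675,-.04)
plane(a,c,lo=.13,hi=.24);plane(b,c,lo=.13,hi=.24)
for f in(a,b):
  P=f['P'].reshape(-1,3);Q=P[(P[:,2]>.165)&(P[:,2]<.215)&(np.hypot(P[:,0]-c[0],P[:,1]-c[1])<.125)];
  print(rect(Q))
  bx=(180,172,248,246) if f is a else (250,262,360,362)
  P=band(f,bx,.06,.07);print('lower',len(P)>3 and rect(P))
"
```

```text
t 32.3 pos [496.6  23.6 201.4] yaw_y 81.2 zax [ 0.  0. -1.] F [-0.4  0.4 -1.4] T [ 0.07  0.03 -0.04] w 0.187 g 58.9 j6 -1.52 oh 0.014
plane n 337 slope x,y deg [-3.6  1.2] z0 186.7 z at +85,-60 180.0 -85,60 193.4
plane n 617 slope x,y deg [-4.   0.1] z0 186.4 z at +85,-60 180.3 -85,60 192.4
(array([562.8, -32.5]), array([119.9, 171.4]), 81.6, 189.1, 1578)
lower (array([505.2, 247.8]), array([121.2, 170.1]), 81.0, 64.7, 474)
(array([564.1, -34.5]), array([123.9, 171.8]), 81.1, 189.0, 2489)
lower (array([506.7, 245. ]), array([122. , 170.8]), 80.8, 64.7, 941)
```

View pics/s7.png

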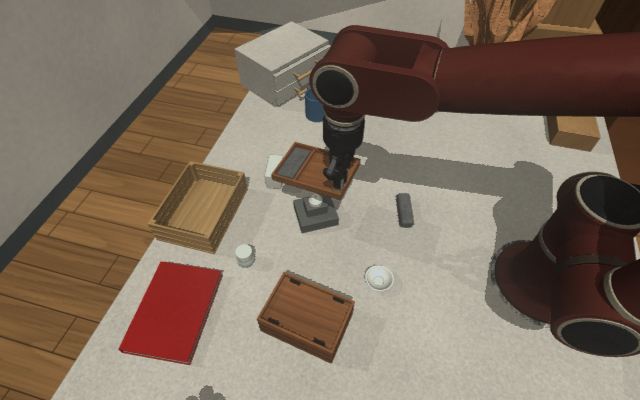

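The picture shows the tray at (315,168) held over the plugged-in light at (316,203). The lower stack hasn't moved and the bystanders are standing. One small centring shift remains.

Request:
servo_tool:
  deltas:
    - [[5,0.001,-0.002,0,0],[5,0.002,-0.002,0,0],[5,0.001,-0.002,0,0],[5,0,0,0,0],[5,0,0,0,0],[5,0,0,0,0],[5,0,0,0,0],[5,0,0,0,0]]

```text
time: 33.2
tool_pos: [0.5007, 0.0172, 0.2014]
tool_rot: [0.0, 0.077, 0.997, 0.0]
contact_force: [-0.1, -0.5, -1.1]
gripper_width: 0.181
grasp_force: 58.9
```

Request:
servo_tool:
  deltas:
    - [[5,0,0,0,0],[5,0,0,0,0],[5,0,0,0,0],[5,0,0,0,0],[5,0,0,0,0],[5,0,0,0,0],[5,0,0,0,0],[5,0,0,0,0]]

```text
time: 34.0
tool_pos: [0.5007, 0.0172, 0.2014]
tool_rot: [-0.0, 0.077, 0.997, -0.0]
contact_force: [0.3, 0.2, -1.6]
gripper_width: 0.186
grasp_force: 58.9
```

```bash
python3 -c "
from h import *
st()
a=cam('top');c=(.5675,-.04)
plane(a,c,lo=.13,hi=.24)
P=a['P'].reshape(-1,3);Q=P[(P[:,2]>.165)&(P[:,2]<.215)&(np.hypot(P[:,0]-c[0],P[:,1]-c[1])<.125)];print(rect(Q))
b=cam('side');print('light',rect(band(b,(295,185,345,225),.055,.066)),rect(band(b,(295,180,345,225),.074,.09)))
print(manip.job_done())"
```

```text
t 34.0 pos [500.7  17.2 201.4] yaw_y 81.1 zax [-0. -0. -1.] F [ 0.3  0.2 -1.6] T [0.06 0.03 0.02] w 0.186 g 58.9 j6 -1.53 oh 0.014
plane n 276 slope x,y deg [-4.5  0.2] z0 186.7 z at +85,-60 179.8 -85,60 193.5
(array([567.1, -38.6]), array([119.8, 171.8]), 81.3, 189.0, 1539)
light (array([568.6, -39.7]), array([55.9, 43.3]), 30.6, 60.6, 184) (array([568.2, -38.2]), array([30.4, 27.6]), 17.6, 79.2, 94)
the job is handed in; nothing more can be done
None
```

I handed the job in at 34 s: the light is fully home, and the tray is held still about 9 cm above it, centred within about 2 mm and tilted about 4°; the first pull raised the tray's far corner about 2–3 mm, so I pressed it back to about 1–2 mm and peeled again, near corner first, and the lower trays ended where they started.

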